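# Index the air-clamped rotary table

## Task

Index the rotary table: first open the clamp's air valve, the one with the long lever, by swinging its lever to the stop so that it lies along the pipe, and only then crank the handwheel clockwise about two turns until the bearing on the table, with the black line on the rim in front of it, lines up with the fixed pointer. Let the wheel come to rest, then swing the lever fully back to its other stop, square across the pipe, so that the table is clamped there. Never crank with the valve shut, leave the T-handled valve as it is, and do not disturb the other things on the worktop.

Things in the scene. Friction and masses are not known exactly. Their poses are not given: they have to be found in the camera images.
- lever (a joint): quarter-turn handle of the clamp's air valve, rad: 0 = shut (lever square across the pipe, hard stop), 1.571 = open (lever along the pipe, hard stop). It turns anticlockwise seen from above to open; stiff friction of about 0.12 N m (3 N at the grip), stays where left. It starts shut or a few degrees off
- lever_pivot (a point): point on the vertical pivot axis of the lever, 72 mm above the worktop, at the lever's mid-height. It does not turn with the lever; its y axis runs along the pipe; the shut lever points along its -x, the open lever along its -y. The valve (56 mm square foot plate, screwed down) has a pipe 88 mm long, whose parts reach no higher than 48 mm; only the 16 mm thick stem rises to the lever. The two valves stand on the right half of the worktop and may change places
- lever_grip (a point): centre of the lever's black sleeve, 46 mm from the pivot axis and 72 mm above the worktop. The sleeve is 40 mm long, 14 mm wide and 10 mm high (67 to 77 mm above the worktop); the lever ends 66 mm from the pivot. The -x axis points along the lever to its free end
- tee (a joint): handle angle of the other valve (same body, short T-shaped bar handle 48 mm long over the pivot, no lever), rad; it may stand anywhere from 0 to 1.571 and is to be left as it is
- tee_end (a point): one end of the T-handle of the other valve, 24 mm from its pivot, 75 mm above the worktop (the handle is 11 mm wide and reaches up to 80 mm)
- handwheel (a joint): angle of the handwheel, rad, growing clockwise seen from above; it starts within 1.2 rad of 0 and may turn from -2.4 to 18.4. At 0, and again at 12.566 (two turns), its crank grip points straight away from the table. It drives the table through gears: one full turn of the wheel turns the table by 45 degrees. Light friction of about 0.06 N m (2 N at the grip), stays where left
- wheel_axis (a point): point on the vertical axis of the handwheel (92 mm disc, 63 mm above the worktop; hub 75 mm), at the height of the middle of the crank grip, 91 mm above the worktop; fixed to the housing. Its +y axis points to the table's axis, 115 mm away
- crank_knob (a point): middle of the upright black round crank grip on the handwheel: 18 mm diameter, from 67 to 107 mm above the worktop, this point 91 mm above it, 34 mm from the wheel axis. The grip spins freely about its own vertical axis, so it can be carried round in a circle at a fixed gripper orientation; its rotation is of no meaning
- turntable (a joint): angle of the rotary table, rad, growing anticlockwise seen from above, = handwheel angle / 8. At 1.571 the bearing and its black line point exactly at the fixed pointer; it starts near 0 with the bearing on the side away from the handwheel
- bearing_mark (a point): outer end of the black line on the rim of the table (120 mm diameter, top 50 mm above the worktop), 58 mm from the table axis, on the radius through the middle of the 26 mm ball bearing that sits in its nest on the table (top 58 mm above the worktop)
- pointer_tip (a point): tip of the fixed conical pointer on its post before the table, 64 mm from the table axis, 44 mm above the worktop; its +x axis points to the table's axis. A tall machine bracket (up to 0.42 m high, from about x = 0.65 m to the back, y = 0.02 to 0.27 m) stands between the valves and the rotary table: travel round it on the robot's side
- loupe: bystander: black stand magnifier, 37 mm diameter, 40 mm high, loose, origin at the centre of its underside
- tape_roll: bystander: roll of tape lying flat, 58 mm diameter, 19 mm high, loose, origin at the centre of its underside
- wipe_pack: bystander: white box of wipes 63 x 106 x 37 mm, loose, origin at the centre of its underside

How it is judged:
By the outcome, as a careful person would: the job done as asked, in the order asked, and still so for the second after the job is handed in, with the robot touching nothing.
It also fails if it takes over 66 s, if anything falls off the work surface, if the arm or the gripper's body presses on something with over 40 N, if the wrist force passes 120 N, or if a joint passes its speed limit or range.

## Robot

A 7-joint arm with a two-finger parallel gripper is mounted at the origin on a cart in front of the work surface, level with it; the furniture and walls round the work are solid. World frame = base frame: x ahead of the robot, y to its left, z up, the work surface at z = 0. Lengths are in m, angles in rad, forces in N, time in s.
With the tool pointing down it reaches from about 0.4 to 0.875 m from the base axis. Payload 19.3 kg.
Tool frame: the origin (TCP) lies at the very end of the fingers, on their centre line; the grasp point (between the pads) lies 19 mm behind it; z points along the fingers, y is the direction in which the jaws open and shut (so a half turn about z gives the same grasp; the last joint's range is limited). The gripper opens to 85 mm and grips with 20 to 120 N. Pads are 22 mm wide; open, the fingers measure 114 mm over their backs; the gripper's body (76 mm by 85 mm) begins 54 mm behind the grasp point. The pads swing forward as they close: fully open they stand 13 mm farther back than shut.
Start: joints at [1.082, 0.521, -0.036, 1.599, 0.021, 1.021, -0.113], TCP at [0.254, -0.571, 0.231] pointing down, gripper open.
Joint ranges: [-2.91, 2.91], [-0.3, 2.13], [-1.5, 1.42], [0.17, 2.43], [-1.26, 4.41], [0.16, 1.93], [-2.52, 2.52]. Speed limits (rad/s): [1.89, 1.89, 2.39, 2.39, 3.01, 3.01, 3.01].

## Interface

Orientations are given as [roll, pitch, yaw] about the fixed x, y, z axes, in that order (R = Rz(yaw) Ry(pitch) Rx(roll)).
In Python, from workcell import telemetry, imaging, ticket gives the robot as it stands.
- The arm moves only by the tool carry_out, never from a script. Its argument "series" is a list of rows, each a list of 7 numbers: the shift along the tool's x, y, z in m, then the turn, a rotation vector about the tool's x, y, z in rad, then the closure in counts, from 0 (fully open) to 255 (shut). In form: [[tx, ty, tz, ax, ay, az, jaw], ...]. A call has 1 to 10 rows; each row is the pose to reach, as a shift and turn from the pose commanded when the call began, along the tool's axes at that moment; what a row does not reach only later rows make up. A row lasts 1/8 s, in which the tool goes at most 62.5 mm and 10.7 degrees, less where a joint would pass 70% of its speed; a pose out of reach is approached as far as the arm can. A call with a gripper value outside its range is refused whole. The fingers move at their own pace and stop on an object; "force" is the grip in N (left out, the last holds). Time passes only in rows, so rows that repeat a pose let the fingers close. It gives the time, the measured TCP pose, the force and the opening at its end, in the units of the state.
- telemetry.observe(): the state, without advancing time (a new reading comes with each control period).
- imaging.grab_frame(name): name is "scene" or "side" or "wrist"; returns (picture, depth): 420x560x3 uint8, blue, green, red; 420x560 float32, m along the optical axis (not along the pixel's ray), 0 where there is no reading.
- imaging.camera_info(name): a dict with "mtx" (3x3 intrinsics, pixels), "extrinsics" (4x4, takes a point from camera to world coordinates); the wrist camera has in their place "hand_eye" (4x4, takes a point from camera to tool coordinates, whose origin is the TCP and whose axes are the flange's). Camera axes: x right, y down, z forward; pixel columns grow to the right and rows downward; lengths in m; the calibration is good to about 2 mm. A picture is of the moment at which its call begins: read the wrist's pose just before it. camera_info takes no time and is no camera call.
- ticket.job_done(): hands the job in, once; it reports no verdict.
The state is a dict: "clock": time; "qpos": joint angles; "qd": joint speeds; "joint_efforts": joint torques, N m; "position": TCP position; "tool_rot": TCP orientation; "force": force on the tool from outside, world axes, zero at the start; "moment": the same for the moment, N m; "grip_width": finger opening in m.
Only numpy, scipy, OpenCV 4.12 (cv2) and the standard library are available. Lean on these libraries where they do the work, as an engineer would, in place of code of your own. Each camera call takes 0.05 s, during which the arm holds its last target.

## Working session

There is one attempt and no reset: what is moved stays moved. The work goes in short steps, Python scripts to look and compute and a tool call to move; the robot and the scene stay as the last step left them, time stands still between calls to the robot, and variables do not carry over. Pictures are saved under pics/ and viewed, and the job is handed in when it is done.

Besides the shell and the picture viewer there is one more tool, called after "Request:" as name([rows], argument=value, ...), one row to a line, values as JSON. carry_out: Moves the arm, as the interface text tells. Its arguments: {"type":"object","properties":{"series":{"type":"array"},"force":{"type":"number"}},"required":["series"]}

```bash
mkdir -p pics; ls; python3 - <<'E'
from workcell import telemetry, imaging
import cv2,numpy as np
s=telemetry.observe(); print(s)
for n in ["scene","side","wrist"]:
    p,d=imaging.grab_frame(n); cv2.imwrite(f"pics/{n}0.png",p); np.save(f"pics/{n}0.npy",d)
    c=imaging.camera_info(n); print(n,{k:np.round(v,4).tolist() if not isinstance(v,str) else v for k,v in c.items()})
E
```

```text
pics
{'clock': 0.0, 'qpos': array([ 1.08179536,  0.52199001, -0.03630644,  1.59997705,  0.02120556,
        1.02109329, -0.11279704]), 'qd': array([ 6.76192654e-05, -1.51337696e-03, -3.09410979e-04, -3.77534335e-04,
       -8.93081119e-04, -1.90119447e-03, -1.84534161e-03]), 'joint_efforts': array([-2.46421459e-04, -9.27081800e+01,  1.97941236e+00, -3.69920683e+01,
        1.78168580e-02,  8.18714179e-03,  2.62811579e-05]), 'position': array([ 0.25399115, -0.57071442,  0.23075201]), 'tool_rot': array([-3.14051390e+00,  9.15581467e-05,  4.18778173e-01]), 'force': array([-0.04900701, -0.01635612,  0.11075079]), 'moment': array([-0.00822021,  0.02363897,  0.05367844]), 'grip_width': 0.08545665369445433}
scene {'mtx': [[505.1931, 0.0, 278.7422], [0.0, 505.1931, 205.1442], [0.0, 0.0, 1.0]], 'extrinsics': [[-0.6396, -0.4096, 0.6505, -0.2665], [-0.7687, 0.3401, -0.5417, 0.8689], [0.0006, -0.8465, -0.5324, 0.7689], [0.0, 0.0, 0.0, 1.0]]}
side {'mtx': [[473.676, 0.0, 275.3531], [0.0, 473.676, 204.3208], [0.0, 0.0, 1.0]], 'extrinsics': [[0.9178, -0.1557, 0.3653, 0.0254], [-0.3971, -0.3711, 0.8394, -1.0737], [0.0049, -0.9155, -0.4024, 0.674], [0.0, 0.0, 0.0, 1.0]]}
wrist {'mtx': [[360.4078, 0.0, 279.4848], [0.0, 360.4078, 207.2662], [0.0, 0.0, 1.0]], 'hand_eye': [[-0.001, -0.9554, -0.2954, 0.0757], [1.0, -0.0007, -0.0009, -0.0007], [0.0006, -0.2954, 0.9554, -0.143], [0.0, 0.0, 0.0, 1.0]]}
```

View pics/scene0.png

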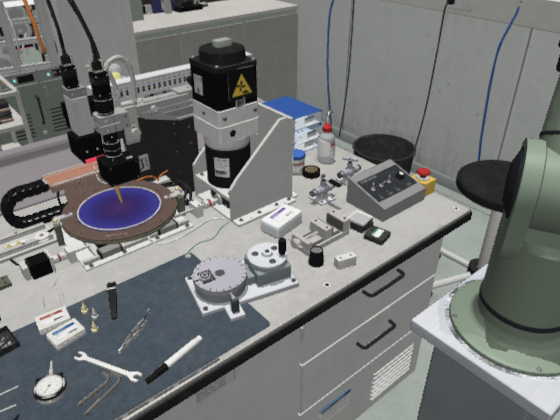

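View pics/side0.png

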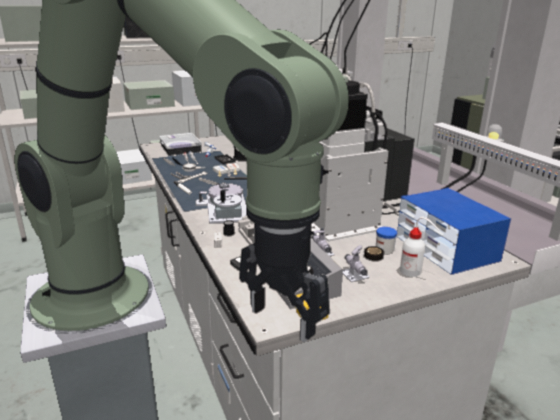

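View pics/wrist0.png

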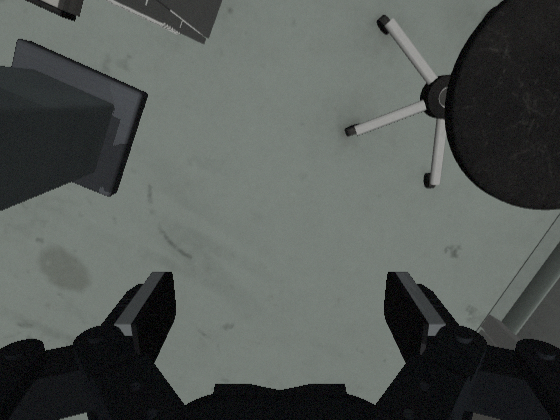

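The scene view shows the rotary table at about (220,278), the handwheel at (266,258) with its grip at (282,245), and the two valves at (320,190) and (347,170). I'll enlarge those areas and measure them.

```bash
cat > h.py <<'E'
import numpy as np, cv2
from workcell import telemetry, imaging
from scipy.spatial.transform import Rotation as R
def T(s=None):
    s=s or telemetry.observe(); M=np.eye(4); M[:3,:3]=R.from_euler('xyz',s['tool_rot']).as_matrix(); M[:3,3]=s['position']; return M
def cam(n,s=None):
    c=imaging.camera_info(n); K=np.array(c['mtx']); E=np.array(c['extrinsics']) if 'extrinsics' in c else T(s)@np.array(c['hand_eye']); return K,E
def shot(n,tag):
    s=telemetry.observe(); p,d=imaging.grab_frame(n); K,E=cam(n,s)
    cv2.imwrite(f"pics/{tag}.png",p); np.savez(f"pics/{tag}.npz",p=p,d=d,K=K,E=E); return p,d,K,E
def load(tag):
    z=np.load(f"pics/{tag}.npz"); return z['p'],z['d'],z['K'],z['E']
def cloud(d,K,E):
    v,u=np.mgrid[:d.shape[0],:d.shape[1]]
    P=np.stack([(u-K[0,2])/K[0,0]*d,(v-K[1,2])/K[1,1]*d,d],-1)
    W=P@E[:3,:3].T+E[:3,3]; W[d<=0]=np.nan; return W
def onplane(u,v,z,K,E):
    r=E[:3,:3]@np.linalg.solve(K,[u,v,1]); t=(z-E[2,3])/r[2]; return E[:3,3]+t*r
def proj(P,K,E):
    c=(np.atleast_2d(P)-E[:3,3])@E[:3,:3]; q=c@K.T; return q[:,:2]/q[:,2:]
def ortho(p,z,K,E,x0,x1,y0,y1,res=0.001):
    # top view rectified at plane z: up = +x, left = +y
    H=int((x1-x0)/res); W=int((y1-y0)/res)
    i,j=np.mgrid[:H,:W]; P=np.stack([x1-i*res,y1-j*res,np.full(i.shape,z)],-1).reshape(-1,3)
    q=proj(P,K,E).astype(np.float32).reshape(H,W,2)
    return cv2.remap(p,q[...,0],q[...,1],cv2.INTER_LINEAR)
E
python3 - <<'E'
from h import *
p=cv2.imread('pics/scene0.png'); d=np.load('pics/scene0.npy'); K,E=cam('scene')
np.savez('pics/scene0.npz',p=p,d=d,K=K,E=E)
W=cloud(d,K,E)
for u,v in [(220,278),(266,258),(282,238),(282,250),(320,190),(347,170),(315,255),(280,222),(235,300),(311,172),(400,380),(385,190),(330,228),(237,215)]:
    print(u,v,np.round(W[v,u],3))
cv2.imwrite('pics/c1.png',cv2.resize(p[130:240,270:420],None,fx=5,fy=5,interpolation=cv2.INTER_CUBIC))
cv2.imwrite('pics/c2.png',cv2.resize(p[220:330,170:320],None,fx=5,fy=5,interpolation=cv2.INTER_CUBIC))
E
```

```text
220 278 [0.466 0.425 0.049]
266 258 [0.444 0.314 0.061]
282 238 [0.431 0.278 0.107]
282 250 [0.422 0.286 0.084]
320 190 [ 0.611 -0.015  0.04 ]
347 170 [ 0.642 -0.157  0.043]
315 255 [nan nan nan]
280 222 [0.565 0.173 0.035]
235 300 [0.392 0.438 0.045]
311 172 [ 0.736 -0.097  0.018]
400 380 [ 0.364 -0.21  -0.695]
385 190 [ 0.471 -0.127  0.061]
330 228 [0.449 0.106 0.049]
237 215 [0.684 0.224 0.019]
```

View pics/c1.png

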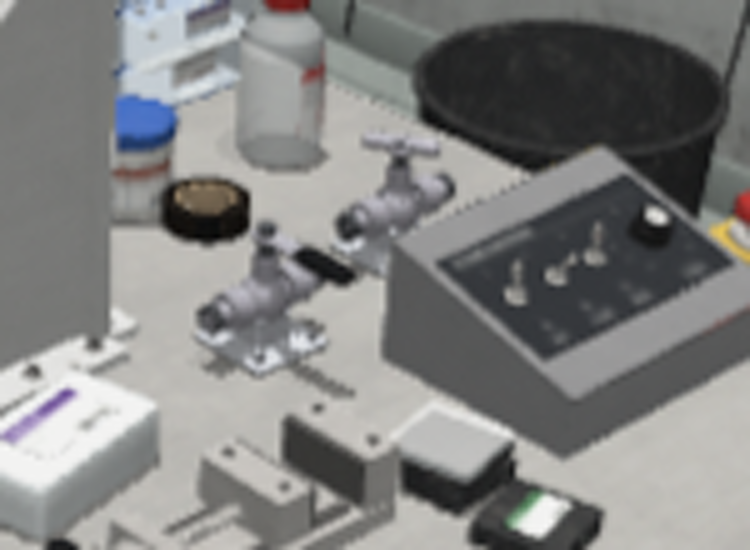

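View pics/c2.png

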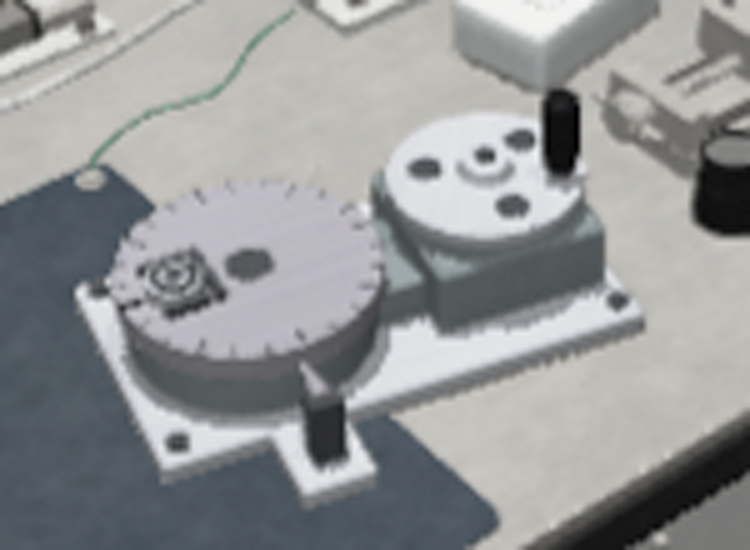

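```bash
python3 - <<'E'
from h import *
p,d,K,E=load('scene0')
f=lambda u,v,x0=270,y0=130:(x0+u/5,y0+v/5)
for nm,(u,v),z in [('levertip',(352,272),.072),('stem top',(266,229),.085),('stem',(262,262),.06),('pipe end L',(212,318),.033),('pipe end R',(318,275),.033),('sleeve start',(300,253),.077),('tee a',(365,138),.08),('tee b',(438,148),.08)]:
    a,b=f(u,v); print(nm,np.round(onplane(a,b,z,K,E),3))
W=cloud(d,K,E)
for nm,(u,v) in [('sleeve',(322,264)),('stemtop',(266,229)),('console top',(600,160)),('bottle cap',(285,5)),('tee',(400,142))]:
    a,b=f(u,v); print(nm,np.round(W[int(round(b)),int(round(a))],3))
g=lambda u,v:(170+u/5,220+v/5)
for nm,(u,v),z in [('wheelhub',(485,155),.075),('knobtop',(562,98),.107),('ptr',(305,366),.044),('tblcentre',(250,263),.05),('mark',(125,305),.05)]:
    a,b=g(u,v); print(nm,np.round(onplane(a,b,z,K,E),3))
o=ortho(p,.072,K,E,.5,.75,-.25,.1); cv2.imwrite('pics/o1.png',cv2.resize(o,None,fx=2,fy=2))
E
```

```text
levertip [ 0.559 -0.041  0.072]
stem top [ 0.608 -0.022  0.085]
stem [ 0.614 -0.025  0.06 ]
pipe end L [0.619 0.007 0.033]
pipe end R [ 0.615 -0.074  0.033]
sleeve start [ 0.586 -0.027  0.077]
tee a [ 0.658 -0.153  0.08 ]
tee b [ 0.621 -0.177  0.08 ]
sleeve [ 0.57  -0.027  0.077]
stemtop [ 0.616 -0.029  0.079]
console top [ 0.549 -0.239  0.08 ]
bottle cap [ 0.782 -0.204  0.11 ]
tee [ 0.645 -0.169  0.079]
wheelhub [0.449 0.307 0.075]
knobtop [0.427 0.281 0.107]
ptr [0.415 0.432 0.044]
tblcentre [0.48  0.416 0.05 ]
mark [0.491 0.473 0.05 ]
```

View pics/o1.png

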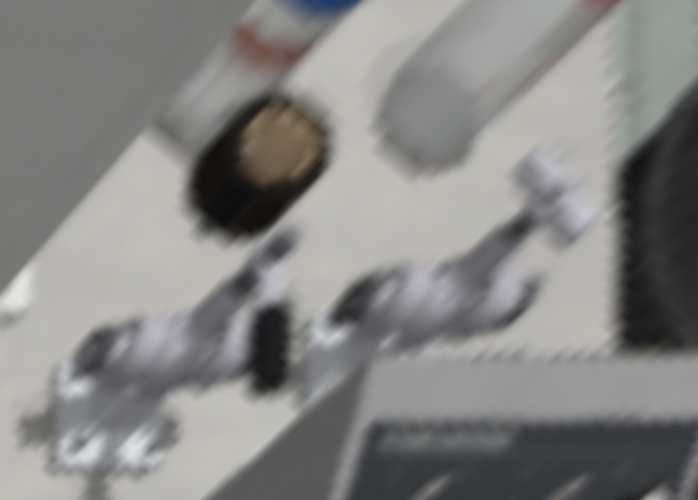

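The long-lever valve is the near one. Its pivot is at about (0.614,-0.03) and the lever points along −x, so it is shut. The T-valve is at about (0.64,-0.165). Next I'll bring the wrist camera over the valve.

Request:
carry_out([
  [0.05,-0.033,-0.01,0,0,0.05,140],
  [0.1,-0.065,-0.02,0,0,0.1,140],
  [0.15,-0.097,-0.02,0,0,0.15,140],
  [0.2,-0.13,-0.02,0,0,0.2,140],
  [0.25,-0.162,-0.02,0,0,0.25,140],
  [0.3,-0.195,-0.02,0,0,0.3,140],
  [0.35,-0.228,-0.02,0,0,0.34,140],
  [0.4,-0.26,-0.02,0,0,0.38,140],
  [0.45,-0.292,-0.02,0,0,0.4,140],
  [0.5,-0.325,-0.02,0,0,0.419,140],
])

```text
clock: 1.4
position: [0.5796, -0.0691, 0.2512]
tool_rot: [3.141, 0.0, -0.001]
force: [0.9, -0.9, -0.8]
grip_width: 0.0383
```

Request:
carry_out([
  [0,0,0,0,0,0,140],
])

```text
clock: 1.52
position: [0.5803, -0.0658, 0.2507]
tool_rot: [-3.14, 0.0, 0.006]
force: [-0.1, -1.5, -0.1]
grip_width: 0.0386
```

```bash
python3 - <<'E'
from h import *
s=telemetry.observe(); print(s['clock'],s['position'],s['tool_rot'],s['qpos'],s['force'],s['grip_width'])
p,d,K,E=shot('wrist','w1')
W=cloud(d,K,E); print(np.nanmin(W[...,2]))
E
```

```text
1.525 [ 0.58031688 -0.06576264  0.25070439] [-3.13966377e+00  1.11093833e-04  5.90442497e-03] [ 0.10177773  0.43799104 -0.1241918   1.68544127  0.0593559   1.02200919
 -1.60668183] [-0.10964003 -1.52093582 -0.10789266] 0.03856175768030554
-0.8120097350473392
```

View pics/w1.png

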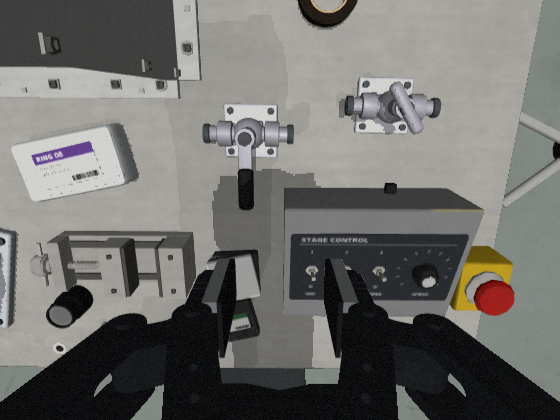

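The wrist view shows the lever at (246,150–208), shut, over its pivot at (247,137). The pipe lies along the image row, and the T-handle is at (405,106). The console corner at (285,190) is close to the swing, so I'll measure it.

```bash
python3 - <<'E'
from h import *
p,d,K,E=load('w1'); W=cloud(d,K,E)
P=lambda u,v:np.round(W[v,u],4)
for nm,q in dict(pivottop=(247,137),sleeve=(246,190),sl_start=(246,172),tip=(246,206),con_backL=(290,195),con_edge=(290,230),con_backmid=(330,200),con_backR=(460,195),tee1=(396,90),tee2=(416,126),bracketcorner=(176,55),brk=(100,60),plate=(190,60)).items(): print(nm,P(*q))
cv2.imwrite('pics/w1c.png',cv2.resize(p[90:220,190:450],None,fx=3,fy=3,interpolation=cv2.INTER_CUBIC))
# top-height points near console
m=(W[...,2]>.03)&(W[...,2]<.15)&(W[...,0]<.6)&(W[...,0]>.45)&(W[...,1]<-.06)&(W[...,1]>-.3)
print('console xmax',np.percentile(W[m][:,0],[50,95,99,100]),'y',np.percentile(W[m][:,1],[0,1,50,99,100]))
for y in (-.075,-.09,-.11,-.13):
  mm=m&(abs(W[...,1]-y)<.004); q=W[mm]; 
  if len(q): i=np.argsort(-q[:,0])[:300:40]; print(y,np.round(q[i][:,[0,2]],3).tolist())
# lever: points z .06-.085 near pivot
m=(W[...,2]>.062)&(W[...,2]<.085)&(abs(W[...,0]-.585)<.05)&(abs(W[...,1]+.03)<.03)
q=W[m]; print(len(q),q.mean(0),q.min(0),q.max(0))
s=q[(q[:,0]<.585)]; s0=s[:,:2].mean(0); u,S,v=np.linalg.svd(s[:,:2]-s0); print('sleeve c',s0,'dir',v[0],np.degrees(np.arctan2(*v[0][::-1])),'z',np.median(s[:,2]))
# bracket tall pts
m=(W[...,2]>.08)&(W[...,1]>-.02)&(W[...,0]>.6); q=W[m]; print('bracket',q.min(0),q.max(0))
E
```

```text
pivottop [ 0.6216 -0.0362  0.0791]
sleeve [ 0.5738 -0.034   0.0769]
sl_start [ 0.5906 -0.0344  0.0775]
tip [ 0.5587 -0.0337  0.0769]
con_backL [ 0.5584 -0.0751  0.0367]
con_edge [ 0.5353 -0.0745  0.0768]
con_backmid [ 0.559  -0.1135  0.0566]
con_backR [ 5.495e-01 -2.684e-01 -3.000e-04]
tee1 [ 0.6607 -0.1606  0.0791]
tee2 [ 0.6317 -0.1802  0.0802]
bracketcorner [0.6939 0.0394 0.0068]
brk [0.6748 0.0391 0.1708]
plate [0.689  0.0249 0.0103]
console xmax [0.51863771 0.5589725  0.55932255 0.569848  ] y [-0.29996162 -0.29478904 -0.17607693 -0.07042436 -0.06874463]
-0.075 [[0.559, 0.069], [0.559, 0.067], [0.559, 0.038], [0.558, 0.044], [0.555, 0.083], [0.55, 0.082], [0.546, 0.081], [0.541, 0.081]]
-0.09 [[0.559, 0.071], [0.559, 0.083], [0.559, 0.059], [0.558, 0.084], [0.555, 0.084], [0.55, 0.083], [0.545, 0.081], [0.54, 0.078]]
-0.11 [[0.559, 0.062], [0.559, 0.042], [0.559, 0.069], [0.558, 0.084], [0.555, 0.085], [0.55, 0.082], [0.545, 0.08], [0.54, 0.079]]
-0.13 [[0.559, 0.031], [0.559, 0.056], [0.559, 0.082], [0.558, 0.074], [0.555, 0.084], [0.55, 0.082], [0.545, 0.081], [0.541, 0.079]]
1228 [ 0.5930573  -0.03358129  0.07611055] [ 0.55507556 -0.04187072  0.07092029] [ 0.62875808 -0.0251695   0.08196507]
sleeve c [ 0.57056029 -0.03362311] dir [-0.99999034  0.00439566] 179.74814634265394 z 0.07684577606224524
bracket [0.67002675 0.03390053 0.08000302] [0.72591307 0.15783966 0.25045096]
```

View pics/w1c.png

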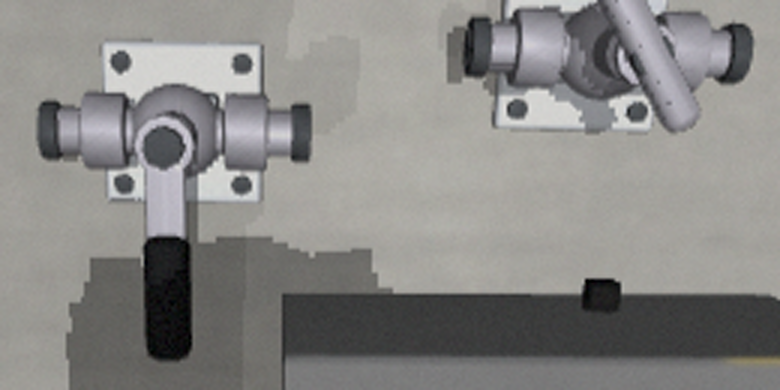

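Request:
carry_out([
  [0,-0.02,0,0,0,0,255],
  [0,-0.04,0,0,0,0,255],
  [-0.002,-0.06,0.0,0,0,0,255],
  [-0.002,-0.073,0,0,0,0,255],
  [-0.002,-0.073,0.04,0,0,0,255],
  [-0.002,-0.073,0.08,0,0,0,255],
  [-0.002,-0.073,0.1,0,0,0,255],
  [-0.002,-0.073,0.1,0,0,0,255],
])

```text
clock: 2.58
position: [0.576, 0.0025, 0.1502]
tool_rot: [3.141, 0.002, -0.0]
force: [1.1, -0.1, 0.6]
grip_width: -0.0002
```

```bash
python3 - <<'E'
from h import *
s=telemetry.observe(); print(s['clock'],s['position'],s['tool_rot'],s['force'],s['grip_width'])
p,d,K,E=shot('wrist','w2'); W=cloud(d,K,E)
s=telemetry.observe(); print(s['clock'],s['position'],s['tool_rot'],s['force'],s['grip_width'])
m=(W[...,2]>.070)&(W[...,2]<.09)&(abs(W[...,0]-.585)<.05)&(W[...,1]<-.02)&(W[...,1]>-.06)
q=W[m]; s=q[q[:,0]<.588]; s0=s[:,:2].mean(0); v=np.linalg.svd(s[:,:2]-s0)[2]; print(s.min(0),s.max(0),s0,np.degrees(np.arctan2(*v[0][::-1])),np.median(s[:,2]))
E
```

```text
2.575 [0.57604879 0.00246547 0.15020107] [ 3.14141624e+00  2.48314209e-03 -1.28065765e-04] [ 1.09125953 -0.0605968   0.6399078 ] -0.00016027283035373592
2.625 [0.57678833 0.00246779 0.1513955 ] [ 3.14157497e+00  5.43872361e-04 -1.67190665e-04] [-0.48213481  0.51344178  1.39806711] -0.00016586875702943657
[ 0.55469865 -0.04017145  0.07112479] [ 0.58799622 -0.0261096   0.07878244] [ 0.57216683 -0.03259402] -179.87760706262168 0.07678187327209975
```

View pics/w2.png

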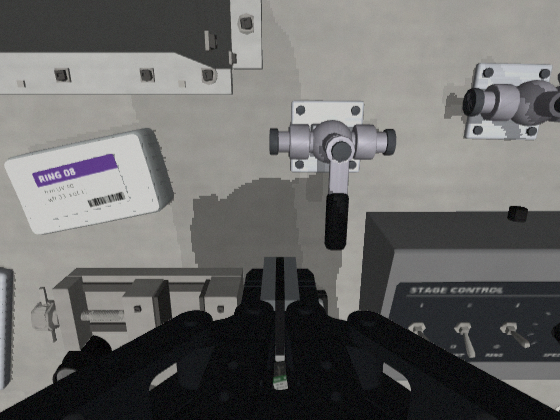

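The sleeve top measures 77 mm in both views, at about (0.572,-0.033). Next I go down beside it with closed fingers and touch its +y side.

Request:
carry_out([
  [0,0,0.04,0,0,0,255],
  [0,0,0.08,0,0,0,255],
  [0,0,0.089,0,0,0,255],
  [0,0.006,0.089,0,0,0,255],
  [0,0.011,0.089,0,0,0,255],
  [0,0.015,0.089,0,0,0,255],
  [0,0.015,0.089,0,0,0,255],
])

```text
clock: 3.5
position: [0.5772, -0.0132, 0.063]
tool_rot: [3.142, -0.001, -0.001]
force: [-0.7, 0.2, 0.2]
grip_width: -0.0003
```

```bash
python3 - <<'E'
from h import *
s=telemetry.observe(); print(s['clock'],s['position'],s['tool_rot'],s['force'],s['moment'])
p,d,K,E=shot('wrist','w3')
P=np.array([.620,-.034]);r=.044
p0=s['position'][:2]; yaw=s['tool_rot'][2]
Xt=np.array([np.cos(yaw),np.sin(yaw)]);Yt=np.array([np.sin(yaw),-np.cos(yaw)])
for c in (.0215,.019):
  for th in range(0,100,10):
    t=np.radians(th); q=P-r*np.array([np.cos(t),np.sin(t)])-c*np.array([np.sin(t),-np.cos(t)])-p0
    print(c,th,np.round([q@Xt,q@Yt,-t],4))
E
```

```text
3.5 [ 0.57715852 -0.01322716  0.06298707] [ 3.14157430e+00 -1.02535910e-03 -9.44283826e-04] [-0.74279335  0.19201294  0.2197455 ] [ 0.05260767 -0.01370968  0.007537  ]
0.0215 0 [-0.0012 -0.0007 -0.    ]
0.0215 10 [-0.0042  0.0072 -0.1745]
0.0215 20 [-0.0058  0.0156 -0.3491]
0.0215 30 [-0.006   0.0242 -0.5236]
0.0215 40 [-0.0047  0.0326 -0.6981]
0.0215 50 [-0.0019  0.0407 -0.8727]
0.0215 60 [ 0.0023  0.0481 -1.0472]
0.0215 70 [ 0.0076  0.0548 -1.2217]
0.0215 80 [ 0.0141  0.0604 -1.3963]
0.0215 90 [ 0.0214  0.0648 -1.5708]
0.019 0 [-0.0012  0.0018 -0.    ]
0.019 10 [-0.0038  0.0097 -0.1745]
0.019 20 [-0.005   0.018  -0.3491]
0.019 30 [-0.0047  0.0263 -0.5236]
0.019 40 [-0.003   0.0345 -0.6981]
0.019 50 [ 0.      0.0423 -0.8727]
0.019 60 [ 0.0044  0.0494 -1.0472]
0.019 70 [ 0.01    0.0556 -1.2217]
0.019 80 [ 0.0165  0.0608 -1.3963]
0.019 90 [ 0.0239  0.0648 -1.5708]
```

View pics/w3.png

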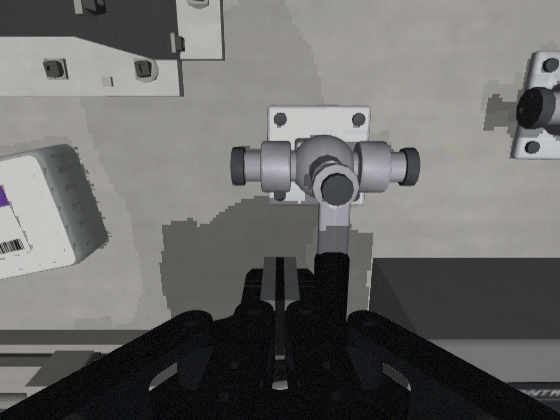

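```bash
python3 - <<'E'
from h import *
p,d,K,E=load('w3'); W=cloud(d,K,E)
for u,v in [(272,280),(290,280),(255,280),(308,285),(365,320),(195,320),(330,300),(310,305)]: print(u,v,d[v,u],np.round(W[v,u],4))
E
```

```text
272 280 0.13276228 [ 0.5877 -0.0097  0.0871]
290 280 0.13215964 [ 0.588  -0.0163  0.0877]
255 280 0.14040841 [ 0.584  -0.0029  0.0803]
308 285 0.13543628 [ 0.5846 -0.0231  0.0853]
365 320 0.10398793 [ 0.5907 -0.0371  0.1163]
195 320 0.10450921 [0.5904 0.012  0.1159]
330 300 0.1465148 [ 0.5732 -0.0329  0.0772]
310 305 0.11220829 [ 0.5903 -0.0219  0.1078]
```

Request:
carry_out([
  [-0.004,0.01,0,0,0,-0.175,255],
  [-0.005,0.018,0,0,0,-0.349,255],
  [-0.0045,0.0265,0,0,0,-0.524,255],
  [-0.003,0.0345,0,0,0,-0.698,255],
  [0.0,0.042,0,0,0,-0.873,255],
  [0.0045,0.0495,0,0,0,-1.047,255],
  [0.01,0.0555,0,0,0,-1.222,255],
  [0.0165,0.061,0,0,0,-1.396,255],
  [0.022,0.065,0,0,0,-1.55,255],
  [0.022,0.065,0,0,0,-1.55,255],
])

```text
clock: 4.8
position: [0.5988, -0.078, 0.0621]
tool_rot: [-3.141, -0.0, 1.548]
force: [0.9, 0.2, 0.1]
grip_width: -0.0001
```

```bash
python3 - <<'E'
from h import *
s=telemetry.observe(); print(s['clock'],s['position'],s['tool_rot'],s['force'],s['moment'])
p,d,K,E=shot('wrist','w4'); W=cloud(d,K,E)
m=(W[...,2]>.070)&(W[...,2]<.0795)&(abs(W[...,0]-.615)<.03)&(W[...,1]<-.055)&(W[...,1]>-.12)
q=W[m]; s0=q[:,:2].mean(0); v=np.linalg.svd(q[:,:2]-s0)[2]; print(q.min(0),q.max(0),s0,np.degrees(np.arctan2(*v[0][::-1])))
E
```

```text
4.8 [ 0.59878513 -0.07802103  0.06214407] [-3.14141105e+00 -4.18552160e-04  1.54830112e+00] [0.8813037  0.17820074 0.07804388] [ 0.02630447 -0.00148822  0.00310392]
[ 0.58509672 -0.0921948   0.07005614] [ 0.62638659 -0.05500432  0.07946834] [ 0.61476686 -0.06999861] -20.557092414427736
```

View pics/w4.png

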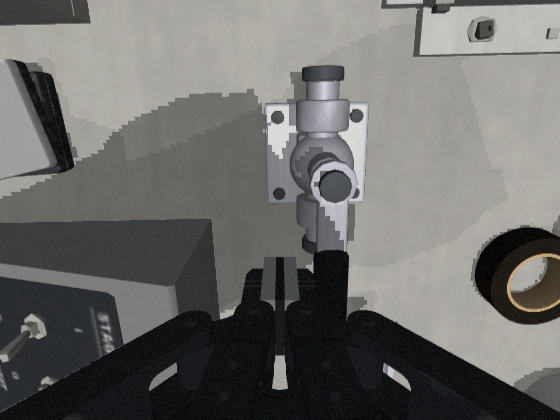

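The lever, at (332,200–300), now lies almost along the pipe, in the image column direction. I'll push gently to the stop.

Request:
carry_out([
  [0,0.002,0,0,0,-0.01,255],
  [0,0.004,0,0,0,-0.02,255],
  [0,0.005,0,0,0,-0.02,255],
  [0,0.005,0,0,0,-0.02,255],
])

```text
clock: 5.35
position: [0.6001, -0.0781, 0.0618]
tool_rot: [-3.134, 0.002, 1.567]
force: [-25.1, -0.2, 16.3]
grip_width: 0.0
```

```bash
python3 - <<'E'
from h import *
s=telemetry.observe(); print(s['clock'],s['position'],s['tool_rot'],s['force'],s['moment'])
E
```

```text
5.35 [ 0.60009837 -0.07806145  0.06182066] [-3.13411015e+00  1.77270767e-03  1.56742199e+00] [-25.12560803  -0.17075845  16.27551516] [-0.1153388   5.06162125 -0.03331871]
```

The push stalled at 25 N, so the lever is at its stop. I'll back off, rise, and check it from above.

Request:
carry_out([
  [0,-0.008,0,0,0,0,255],
  [0,-0.018,0,0,0,0,255],
  [0,-0.018,-0.04,0,0,0,255],
  [-0.02,-0.018,-0.1,0,0,0,255],
  [-0.04,-0.018,-0.16,0,0,0,255],
  [-0.04,-0.018,-0.19,0,0,0,255],
  [-0.04,-0.018,-0.19,0,0,0,200],
])

```text
clock: 6.22
position: [0.5865, -0.118, 0.2547]
tool_rot: [3.137, 0.001, 1.568]
force: [1.0, 0.5, 0.3]
grip_width: 0.017
```

```bash
python3 - <<'E'
from h import *
s=telemetry.observe(); print(s['clock'],s['position'],s['tool_rot'],s['force'],s['moment'])
p,d,K,E=shot('wrist','w5'); W=cloud(d,K,E)
m=(W[...,2]>.071)&(W[...,2]<.083)&(abs(W[...,0]-.615)<.04)&(W[...,1]<-.05)&(W[...,1]>-.12)
q=W[m]; s0=q[:,:2].mean(0); v=np.linalg.svd(q[:,:2]-s0)[2]; print(q.min(0),q.max(0),s0,np.degrees(np.arctan2(*v[0][::-1])))
E
```

```text
6.225 [ 0.58649846 -0.11801308  0.25472448] [3.13736636e+00 1.15608838e-03 1.56827145e+00] [0.96855666 0.50485918 0.27752288] [ 0.00531566  0.02050743 -0.00942729]
[ 0.61251433 -0.09938607  0.07137156] [ 0.62668671 -0.05037266  0.07940528] [ 0.6193207  -0.07432655] -90.4864211074509
```

View pics/w5.png

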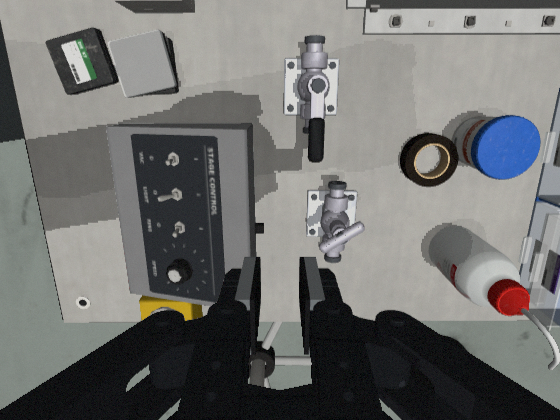

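The lever at (316,85–160) lies along the pipe, measured at −90.5°, so the valve is open. On to the handwheel.

Request:
carry_out([
  [0.02,-0.04,-0.02,0,0,0,150],
  [0.06,-0.07,-0.045,0,0,0,150],
  [0.11,-0.1,-0.045,0,0,0,150],
  [0.165,-0.12,-0.045,0,0,0,150],
  [0.22,-0.13,-0.045,0,0,0,150],
  [0.275,-0.137,-0.045,0,0,0,150],
  [0.33,-0.137,-0.045,0,0,0,150],
  [0.378,-0.137,-0.045,0,0,0,150],
  [0.378,-0.137,-0.045,0,0,0,150],
  [0.378,-0.137,-0.045,0,0,0,150],
])

```text
clock: 7.52
position: [0.4487, 0.2597, 0.2962]
tool_rot: [-3.14, 0.001, 1.57]
force: [0.0, -0.8, 0.3]
grip_width: 0.0353
```

```bash
python3 - <<'E'
from h import *
s=telemetry.observe(); print(s['clock'],s['position'],s['tool_rot'],s['force'],s['qpos'],s['grip_width'])
p,d,K,E=shot('wrist','w6')
E
```

```text
7.525 [0.44871493 0.25974545 0.29621884] [-3.14012431e+00  1.00754937e-03  1.56994987e+00] [ 0.00446717 -0.82927499  0.2623779 ] [ 3.98003992e-04  3.80168433e-01 -8.37992298e-01  1.76474796e+00
  3.08586955e-01  1.13621408e+00 -9.35414226e-01] 0.035276983679988196
```

View pics/w6.png

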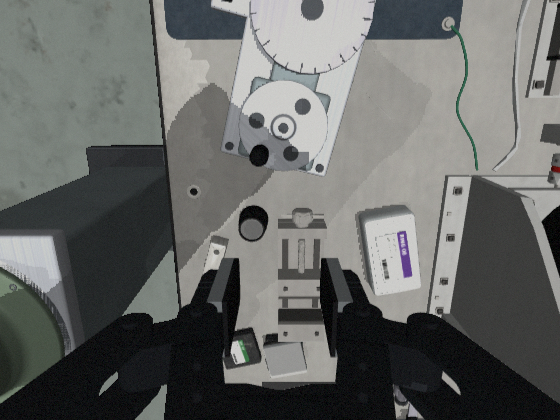

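The view shows the hub at (284,127) and the crank grip at (259,155). I'll shift further over the table for a full second view.

Request:
carry_out([
  [0.04,0.0,0,0,0,0,150],
  [0.08,0.0,0,0,0,0,150],
  [0.11,0.0,0,0,0,0,150],
  [0.11,0.0,0,0,0,0,150],
  [0.11,0.0,0,0,0,0,150],
])

```text
clock: 8.2
position: [0.4497, 0.3689, 0.297]
tool_rot: [-3.142, 0.001, 1.568]
force: [1.2, -1.3, -0.0]
grip_width: 0.0351
```

```bash
python3 - <<'E'
from h import *
s=telemetry.observe(); print(s['clock'],s['position'],s['tool_rot'],s['force'],s['qpos'],s['grip_width'])
p,d,K,E=shot('wrist','w7')
E
```

```text
8.2 [0.44973675 0.36888141 0.29702453] [-3.14157159e+00  9.15660708e-04  1.56825206e+00] [ 1.21911532 -1.26999017 -0.04925311] [-0.22374368  0.49248577 -0.81968065  1.60737362  0.37901068  1.20905466
 -1.12306433] 0.03505968153896092
```

View pics/w7.png

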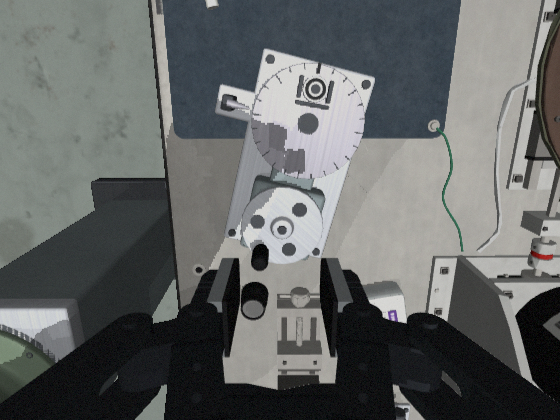

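```bash
python3 - <<'E'
from h import *
from scipy.optimize import least_squares
for t in ('w6','w7'):
    p,d,K,E=load(t); W=cloud(d,K,E)
    box=(abs(W[...,0]-.44)<.1)&(abs(W[...,1]-.31)<.07)
    m=(W[...,2]>.095)&(W[...,2]<.115)&box&(W[...,1]<.35); q=W[m]; print(t,'knob',len(q),q.mean(0),q.min(0),q.max(0))
    m=(W[...,2]>.07)&(W[...,2]<.082)&box; q=W[m]; 
    if len(q): print('hub',len(q),np.median(q,0))
    m=((W[...,2]>.058)&(W[...,2]<.069)&box).astype(np.uint8)
    n,l,st,c=cv2.connectedComponentsWithStats(m); k=1+np.argmax(st[1:,4]); 
    cs,_=cv2.findContours((l==k).astype(np.uint8),cv2.RETR_EXTERNAL,cv2.CHAIN_APPROX_NONE)
    pts=max(cs,key=len)[:,0]; q=W[pts[:,1],pts[:,0]]; print('z',np.median(q[:,2]))
    f=lambda a:np.hypot(q[:,0]-a[0],q[:,1]-a[1])-a[2]
    r=least_squares(f,[.449,.307,.046],loss='soft_l1',f_scale=.001); print('disc fit',r.x,np.sqrt(np.mean(r.fun**2)))
    cv2.imwrite(f'pics/{t}c.png',cv2.resize(p[90:280,210:390] if t=='w6' else p[40:280,210:390],None,fx=3,fy=3,interpolation=cv2.INTER_CUBIC)[:600])
p,d,K,E=load('w7')
for nm,(u,v),z in [('tbl',(308,123),.05),('hub',(282,229),.075),('mark',(318,68),.05),('ptr tip',(250,107),.044),('bear',(315.5,89.5),.058)]: print(nm,onplane(u,v,z,K,E))
p,d,K,E=load('w6')
print(onplane(283.5,127,.075,K,E), onplane(259,155,.107,K,E))
E
```

```text
w6 knob 295 [0.42877112 0.28210801 0.10579255] [0.41967794 0.27286326 0.09542163] [0.43675671 0.2897675  0.10960417]
hub 389 [0.45190821 0.30524796 0.07158525]
z 0.0630310628936433
disc fit [0.4522417  0.30595301 0.04490758] 0.004551598520875918
w7 knob 262 [0.42854722 0.2836634  0.10481738] [0.41958847 0.27417592 0.09542296] [0.43655015 0.29004268 0.10883514]
hub 334 [0.45110122 0.305115   0.07172582]
z 0.06251673706477276
disc fit [0.45215166 0.30642807 0.04494391] 0.003779493311262313
tbl [0.48000739 0.41744022 0.05      ]
hub [0.45218651 0.30750388 0.075     ]
mark [0.48904228 0.47173133 0.05      ]
ptr tip [0.41872616 0.43377113 0.044     ]
bear [0.4862834  0.45094385 0.058     ]
[0.45240048 0.30636747 0.075     ] [0.42947887 0.28371464 0.107     ]
```

View pics/w7c.png

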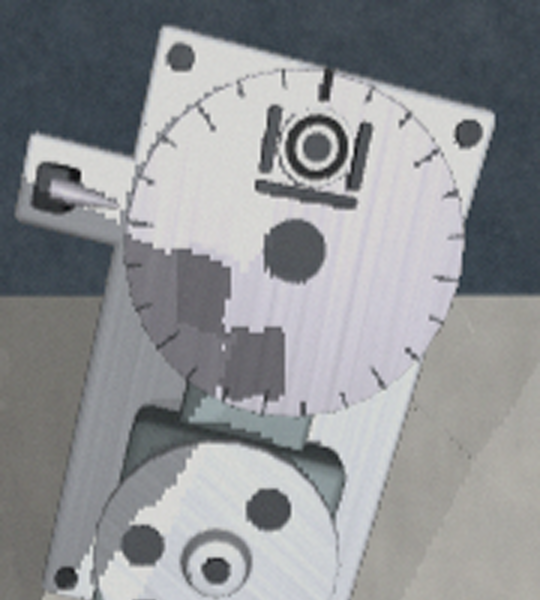

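The wheel axis is at (0.452,0.3065) and the grip at (0.4288,0.283), which puts the wheel at about 0.53 rad. It needs about 690° clockwise. Now I'll grasp the grip.

Request:
carry_out([
  [-0.045,-0.011,0.03,0,0,0,130],
  [-0.086,-0.021,0.06,0,0,0,130],
  [-0.086,-0.021,0.11,0,0,0,130],
  [-0.086,-0.021,0.15,0,0,0,130],
  [-0.086,-0.021,0.175,0,0,0,130],
  [-0.086,-0.021,0.175,0,0,0,130],
], force=30)

```text
clock: 9.0
position: [0.4278, 0.2828, 0.1214]
tool_rot: [-3.14, 0.002, 1.569]
force: [-0.1, -0.0, 0.1]
grip_width: 0.0418
```

```bash
python3 - <<'E'
from h import *
s=telemetry.observe(); print(s['clock'],s['position'],s['tool_rot'],s['force'],s['grip_width'])
p,d,K,E=shot('wrist','w8'); W=cloud(d,K,E)
s=telemetry.observe(); print(s['position'])
m=(W[...,2]>.1)&(W[...,2]<.112)&(abs(W[...,0]-.43)<.02)&(abs(W[...,1]-.283)<.02)
q=W[m]; print(len(q), q.mean(0) if len(q) else '')
E
```

```text
9.0 [0.42780689 0.28283733 0.121376  ] [-3.13964658e+00  1.58749756e-03  1.56863084e+00] [-0.06226439 -0.03036274  0.08989449] 0.04180688459390659
[0.42827161 0.2835609  0.12258034]
993 [0.42818572 0.28296882 0.10613977]
```

View pics/w8.png

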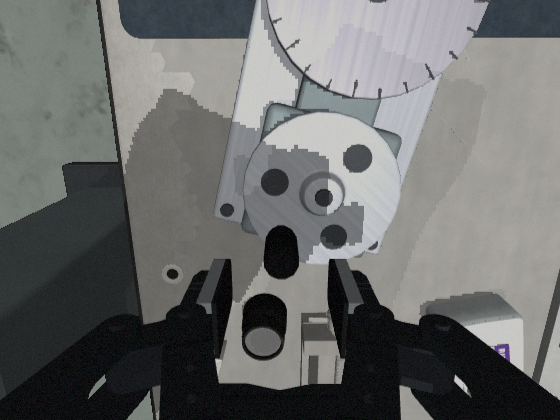

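The black grip at (281,250) is centred between the pads. I'll descend and close.

Request:
carry_out([
  [0,0,0.02,0,0,0,130],
  [0,0,0.043,0,0,0,130],
  [0,0,0.043,0,0,0,200],
  [0,0,0.043,0,0,0,230],
  [0,0,0.043,0,0,0,230],
  [0,0,0.043,0,0,0,230],
], force=30)

```text
clock: 9.8
position: [0.4282, 0.2844, 0.0796]
tool_rot: [3.141, -0.0, 1.57]
force: [-0.7, 0.6, -8.4]
grip_width: 0.0166
```

```bash
python3 - <<'E'
from h import *
s=telemetry.observe(); print(s['clock'],s['position'],s['tool_rot'],s['force'],s['grip_width'])
A=np.array([.4522,.3066]); v=s['position'][:2]-A; print(np.degrees(np.arctan2(v[1],v[0]))%360,np.hypot(*v))
shot('scene','s1')
a0=np.radians(225.5); r=.034; yaw=1.5686
Xt=np.array([np.cos(yaw),np.sin(yaw)]);Yt=np.array([np.sin(yaw),-np.cos(yaw)])
for k in range(0,25):
    a=a0-np.radians(15*k); q=r*np.array([np.cos(a)-np.cos(a0),np.sin(a)-np.sin(a0)]); print(15*k,np.round([q@Xt,q@Yt],4))
E
```

```text
9.8 [0.4282051  0.28439923 0.07962597] [ 3.14135311e+00 -2.93947763e-04  1.56969732e+00] [-0.68771764  0.55212387 -8.39239238] 0.016589444402766947
222.77588245271403 0.032689893487132915
0 [0. 0.]
15 [ 0.007  -0.0055]
30 [ 0.0151 -0.009 ]
45 [ 0.0239 -0.0102]
60 [ 0.0327 -0.0092]
75 [ 0.041  -0.0059]
90 [ 0.0481 -0.0005]
105 [0.0536 0.0065]
120 [0.057  0.0146]
135 [0.0583 0.0234]
150 [0.0572 0.0322]
165 [0.0539 0.0405]
180 [0.0486 0.0476]
195 [0.0416 0.053 ]
210 [0.0335 0.0565]
225 [0.0247 0.0578]
240 [0.0159 0.0567]
255 [0.0076 0.0534]
270 [0.0005 0.0481]
285 [-0.005   0.0411]
300 [-0.0084  0.0329]
315 [-0.0097  0.0241]
330 [-0.0086  0.0153]
345 [-0.0053  0.0071]
360 [-0.  0.]
```

Request:
carry_out([
  [0.007,-0.0055,0,0,0,0,230],
  [0.015,-0.009,0,0,0,0,230],
  [0.024,-0.01,0,0,0,0,230],
  [0.0325,-0.009,0,0,0,0,230],
  [0.041,-0.006,0,0,0,0,230],
  [0.048,-0.0005,0,0,0,0,230],
  [0.0535,0.0065,0,0,0,0,230],
  [0.057,0.0145,0,0,0,0,230],
])

```text
clock: 10.85
position: [0.4433, 0.3417, 0.0794]
tool_rot: [-3.142, -0.0, 1.57]
force: [-0.2, -4.2, 7.1]
grip_width: 0.0171
```

```bash
cat > t.py <<'E'
from h import *
import sys
s=telemetry.observe(); print(s['clock'],s['position'],s['tool_rot'],s['force'],s['grip_width'],s['qpos'].round(2))
A=np.array([.4522,.3066]); v=s['position'][:2]-A; print(np.degrees(np.arctan2(v[1],v[0]))%360,np.hypot(*v))
a0=np.radians(225.5-float(sys.argv[1])); r=.034; yaw=1.5686
Xt=np.array([np.cos(yaw),np.sin(yaw)]);Yt=np.array([np.sin(yaw),-np.cos(yaw)])
for k in range(1,11):
    a=a0-np.radians(15*k); q=r*np.array([np.cos(a)-np.cos(a0),np.sin(a)-np.sin(a0)]); print(15*k,np.round([q@Xt,q@Yt],4))
E
python3 t.py 120
```

```text
10.85 [0.4432508  0.34174087 0.07940648] [-3.14159247e+00 -1.72473279e-04  1.56974070e+00] [-0.2283758  -4.23286188  7.12319626] 0.017096830511113475 [-0.3   0.71 -0.66  1.87  0.61  0.78 -1.29]
104.28760796915597 0.03626250418385034
15 [0.0013 0.0088]
30 [0.0002 0.0176]
45 [-0.0031  0.0258]
60 [-0.0084  0.0329]
75 [-0.0154  0.0384]
90 [-0.0236  0.0419]
105 [-0.0324  0.0432]
120 [-0.0412  0.0421]
135 [-0.0494  0.0388]
150 [-0.0565  0.0335]
```

Request:
carry_out([
  [0.001,0.009,0,0,0,0,230],
  [0.0,0.0175,0,0,0,0,230],
  [-0.003,0.026,0,0,0,0,230],
  [-0.0085,0.033,0,0,0,0,230],
  [-0.0155,0.0385,0,0,0,0,230],
  [-0.0235,0.042,0,0,0,0,230],
  [-0.0325,0.043,0,0,0,0,230],
  [-0.041,0.042,0,0,0,0,230],
])

```text
clock: 11.85
position: [0.4851, 0.3005, 0.0794]
tool_rot: [3.141, -0.001, 1.57]
force: [-1.9, 2.6, 4.1]
grip_width: 0.0166
```

```bash
python3 t.py 240
```

```text
11.85 [0.48507278 0.30047297 0.07944549] [ 3.14119890e+00 -1.15454580e-03  1.56964767e+00] [-1.85959543  2.59523475  4.13153489] 0.016593194049861797 [-0.2   0.72 -0.66  1.84  0.61  0.79 -1.18]
349.4420184557832 0.033438903411746816
15 [-0.0082 -0.0033]
30 [-0.0153 -0.0086]
45 [-0.0208 -0.0156]
60 [-0.0243 -0.0238]
75 [-0.0256 -0.0326]
90 [-0.0245 -0.0414]
105 [-0.0212 -0.0496]
120 [-0.0159 -0.0567]
135 [-0.0089 -0.0622]
150 [-0.0007 -0.0657]
```

Request:
carry_out([
  [-0.008,-0.0035,0,0,0,0,230],
  [-0.0155,-0.0085,0,0,0,0,230],
  [-0.021,-0.0155,0,0,0,0,230],
  [-0.0245,-0.024,0,0,0,0,230],
  [-0.0255,-0.0325,0,0,0,0,230],
  [-0.0245,-0.0415,0,0,0,0,230],
  [-0.021,-0.0495,0,0,0,0,230],
  [-0.016,-0.0565,0,0,0,0,230],
])

```text
clock: 12.85
position: [0.4279, 0.2844, 0.0794]
tool_rot: [3.141, 0.0, 1.57]
force: [5.7, 3.4, 3.3]
grip_width: 0.0169
```

```bash
python3 t.py 360; python3 -c "
from h import *
shot('scene','s2')"
```

```text
12.85 [0.4279067  0.28442578 0.07944269] [3.14103163e+00 1.08104630e-04 1.56976165e+00] [5.65271348 3.41345986 3.28000284] 0.016907492162798552 [-0.21  0.66 -0.67  1.98  0.62  0.71 -1.27]
222.38892928428209 0.032891643974450796
15 [ 0.007  -0.0055]
30 [ 0.0151 -0.009 ]
45 [ 0.0239 -0.0102]
60 [ 0.0327 -0.0092]
75 [ 0.041  -0.0059]
90 [ 0.0481 -0.0005]
105 [0.0536 0.0065]
120 [0.057  0.0146]
135 [0.0583 0.0234]
150 [0.0572 0.0322]
```

View pics/s2.png

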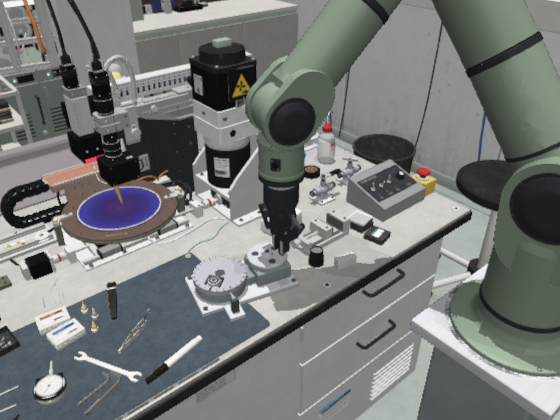

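The table has turned, with the bearing now at (214,281), about half way. Now the second turn.

Request:
carry_out([
  [0.007,-0.0055,0,0,0,0,230],
  [0.015,-0.009,0,0,0,0,230],
  [0.024,-0.01,0,0,0,0,230],
  [0.0325,-0.009,0,0,0,0,230],
  [0.041,-0.006,0,0,0,0,230],
  [0.048,-0.0005,0,0,0,0,230],
  [0.0535,0.0065,0,0,0,0,230],
  [0.057,0.0145,0,0,0,0,230],
])

```text
clock: 13.9
position: [0.4423, 0.3414, 0.0794]
tool_rot: [-3.141, 0.001, 1.57]
force: [-1.4, -2.4, 10.5]
grip_width: 0.017
```

Request:
carry_out([
  [0.001,0.009,0,0,0,0,230],
  [0.0,0.0175,0,0,0,0,230],
  [-0.003,0.026,0,0,0,0,230],
  [-0.0085,0.033,0,0,0,0,230],
  [-0.0155,0.0385,0,0,0,0,230],
  [-0.0235,0.042,0,0,0,0,230],
  [-0.0325,0.043,0,0,0,0,230],
  [-0.041,0.042,0,0,0,0,230],
])

```text
clock: 14.9
position: [0.4849, 0.3001, 0.0794]
tool_rot: [3.141, -0.0, 1.57]
force: [0.5, 2.0, 7.1]
grip_width: 0.0167
```

```bash
python3 t.py 600; python3 -c "
from h import *
p,d,K,E=shot('scene','s3')
cv2.imwrite('pics/s3c.png',cv2.resize(p[220:330,170:320],None,fx=5,fy=5,interpolation=cv2.INTER_CUBIC))"
```

```text
14.9 [0.48489004 0.30012896 0.07942328] [ 3.14120541e+00 -1.53153018e-04  1.56954599e+00] [0.5183989  1.98457912 7.10444014] 0.01670016811335932 [-0.2   0.72 -0.66  1.84  0.61  0.79 -1.18]
348.80296997135684 0.03332435882359965
15 [-0.0082 -0.0033]
30 [-0.0153 -0.0086]
45 [-0.0208 -0.0156]
60 [-0.0243 -0.0238]
75 [-0.0256 -0.0326]
90 [-0.0245 -0.0414]
105 [-0.0212 -0.0496]
120 [-0.0159 -0.0567]
135 [-0.0089 -0.0622]
150 [-0.0007 -0.0657]
```

View pics/s3c.png

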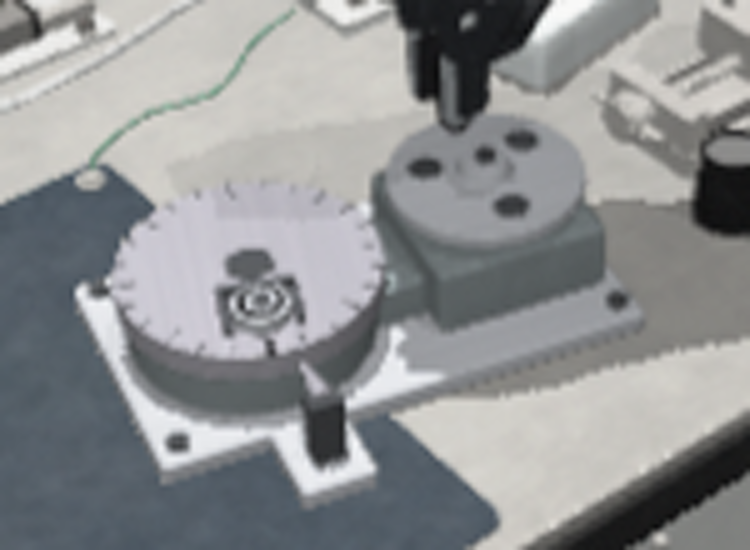

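Request:
carry_out([
  [-0.008,-0.0035,0,0,0,0,230],
  [-0.0155,-0.0085,0,0,0,0,230],
  [-0.021,-0.0155,0,0,0,0,230],
  [-0.0245,-0.024,0,0,0,0,230],
  [-0.0255,-0.0325,0,0,0,0,230],
  [-0.025,-0.038,0,0,0,0,230],
  [-0.0245,-0.041,0,0,0,0,230],
  [-0.0245,-0.041,0,0,0,0,230],
  [-0.0245,-0.041,0,0,0,0,230],
])

```text
clock: 16.08
position: [0.4432, 0.2758, 0.0794]
tool_rot: [-3.141, 0.0, 1.57]
force: [-2.4, 0.5, 10.0]
grip_width: 0.0168
```

```bash
python3 t.py 689.6|head -3; python3 - <<'E'
from h import *
p,d,K,E=shot('scene','s4')
q=np.array([[.4282,.2844],[.4433,.3417],[.4851,.3005],[.4279,.2844],[.4423,.3414],[.4849,.3001]])
from scipy.optimize import least_squares
r=least_squares(lambda a:np.hypot(*(q-a[:2]).T)-.034,[.452,.307]); print(r.x,r.fun)
cv2.imwrite('pics/s4c.png',cv2.resize(p[240:330,190:280],None,fx=6,fy=6,interpolation=cv2.INTER_CUBIC))
E
```

```text
16.075 [0.44319462 0.27581399 0.07937785] [-3.14113979e+00  4.33979151e-04  1.56994944e+00] [-2.4177511   0.50998682 10.01759997] 0.016786616585032586 [-0.18  0.67 -0.67  1.96  0.62  0.73 -1.23]
253.69499054486116 0.032076082029774605
15 [ 0.0032 -0.0083]
[0.45195759 0.30871093] [-8.17038026e-06  1.06195219e-04  1.44379934e-04  2.02178810e-04
  8.58371224e-05  4.92358520e-05]
```

View pics/s4c.png

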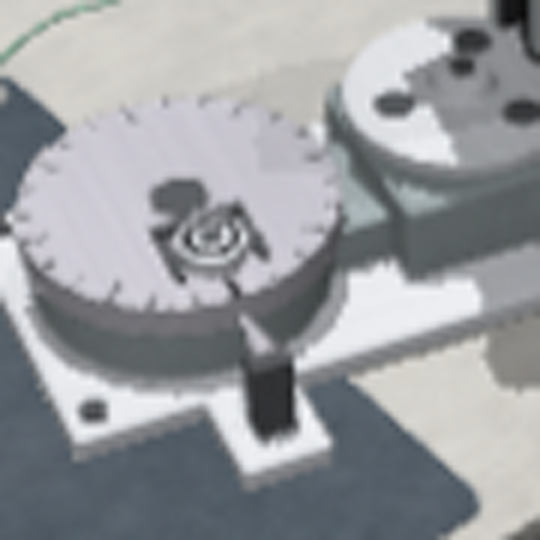

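The circle fit gives the wheel at 255.1°, against a target of about 255.8°, which is about 0.1° at the table. I'll release straight up and check from above.

Request:
carry_out([
  [0,0,0,0,0,0,170],
  [0,0,0,0,0,0,130],
  [0,0,0,0,0,0,130],
  [0,0,-0.04,0,0,0,130],
  [0.03,0,-0.1,0,0,0,130],
  [0.07,0,-0.15,0,0,0,130],
  [0.11,0.01,-0.18,0,0,0,130],
  [0.11,0.01,-0.18,0,0,0,130],
  [0.11,0.01,-0.18,0,0,0,130],
])

```text
clock: 17.25
position: [0.4535, 0.3851, 0.2585]
tool_rot: [-3.141, 0.001, 1.57]
force: [0.1, -1.4, -0.8]
grip_width: 0.0419
```

```bash
python3 - <<'E'
from h import *
s=telemetry.observe(); print(s['clock'],s['position'],s['tool_rot'])
p,d,K,E=shot('wrist','w9'); W=cloud(d,K,E)
cv2.imwrite('pics/w9c.png',cv2.resize(p[40:300,170:430],None,fx=2.3,fy=2.3,interpolation=cv2.INTER_CUBIC))
m=(W[...,2]>.1)&(W[...,2]<.112)&(abs(W[...,0]-.443)<.03)&(abs(W[...,1]-.276)<.03); q=W[m]; print(len(q),q.mean(0))
E
```

```text
17.25 [0.45352113 0.38509913 0.25848599] [-3.14085547e+00  1.19185938e-03  1.56984287e+00]
272 [0.44294371 0.27502564 0.10578398]
```

View pics/w9c.png

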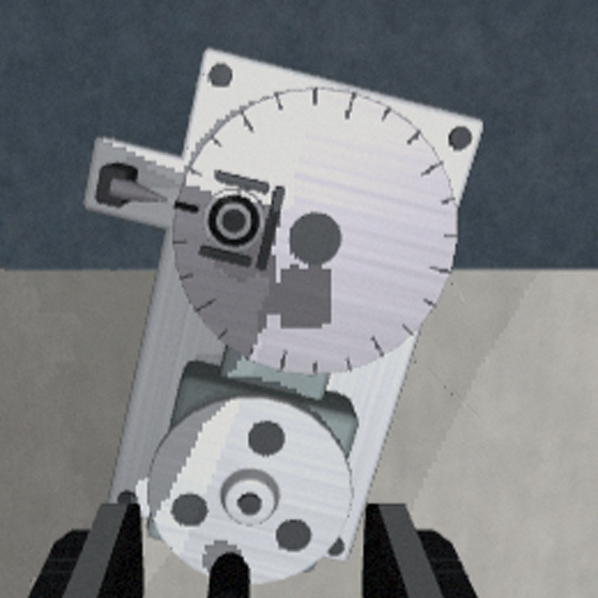

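```bash
python3 - <<'E'
from h import *
p,d,K,E=load('w9')
f=lambda u,v:(170+u/2.3-.3,40+v/2.3-.3)
def pt(u,v,z): return onplane(*f(u,v),z,K,E)[:2]
c=pt(316,238,.05); b=pt(234,220,.058); l1=pt(178,203.5,.05); l2=pt(198,208.5,.05); t=pt(168,198,.044); base=pt(115,187,.044); hub=pt(250,503,.075)
ang=lambda a,b:np.degrees(np.arctan2(*(b-a)[::-1]))%360
print('bearing',ang(c,b),'mark',ang(c,l1),ang(c,l2),'ptr tip',ang(c,t),'ptr axis',ang(t,base),'hub+90',(ang(c,hub)-90)%360, np.hypot(*(c-hub)),np.hypot(*(c-t)))
cv2.imwrite('pics/w9d.png',cv2.resize(p[105:165,205:325],None,fx=6,fy=6,interpolation=cv2.INTER_CUBIC))
E
```

```text
bearing 166.26639616580215 mark 166.02932956287137 166.02932956287145 ptr tip 165.50589029885313 ptr axis 168.33916940160086 hub+90 165.74043061366956 0.1137406263195074 0.0643783704954277
```

View pics/w9d.png

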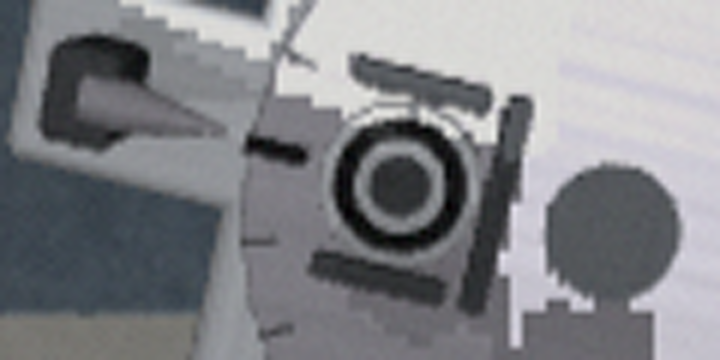

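The black line is within about 0.5° of the pointer, so the table is aligned and at rest. Now back to the valve, round the robot's side of the bracket, turning to yaw 0.

Request:
carry_out([
  [-0.04,0.0,-0.02,0,0,0.15,200],
  [-0.09,0.0,-0.03,0,0,0.31,255],
  [-0.14,0.0,-0.03,0,0,0.47,255],
  [-0.19,0.0,-0.03,0,0,0.63,255],
  [-0.24,0.005,-0.03,0,0,0.79,255],
  [-0.295,0.01,-0.03,0,0,0.95,255],
  [-0.35,0.02,-0.03,0,0,1.11,255],
  [-0.4,0.03,-0.03,0,0,1.27,255],
  [-0.45,0.04,-0.03,0,0,1.42,255],
  [-0.5,0.047,-0.03,0,0,1.57,255],
])

```text
clock: 18.55
position: [0.4993, -0.1168, 0.2886]
tool_rot: [3.141, 0.001, -0.007]
force: [-0.2, 0.2, 0.0]
grip_width: -0.0001
```

Request:
carry_out([
  [0,0,0,0,0,0,255],
  [0,0,0,0,0,0,255],
])

```text
clock: 18.8
position: [0.4995, -0.1144, 0.2887]
tool_rot: [-3.141, 0.001, -0.0]
force: [-0.8, 0.1, 0.4]
grip_width: -0.0002
```

```bash
python3 - <<'E'
from h import *
s=telemetry.observe(); print(s['clock'],s['position'],s['tool_rot'],s['qpos'].round(2),s['grip_width'],s['force'])
shot('wrist','w10')
E
```

```text
18.8 [ 0.49948025 -0.11437588  0.28870427] [-3.14124041e+00  1.23134143e-03 -3.89111865e-04] [ 0.4   0.3  -0.37  1.81  0.12  1.06 -1.58] -0.00022850893233518653 [-0.84462056  0.11290562  0.38818107]
```

View pics/w10.png

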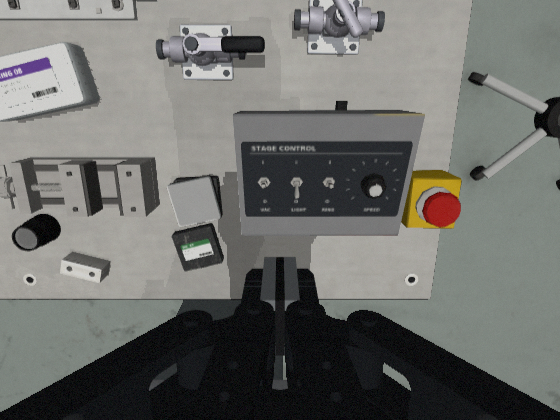

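The lever at (200–263,44) is still along the pipe. Next I come down on its far (+x) side.

Request:
carry_out([
  [0.05,-0.015,0.0,0,0,0,255],
  [0.1,-0.03,0.0,0,0,0,255],
  [0.155,-0.042,0.02,0,0,0,255],
  [0.155,-0.042,0.08,0,0,0,255],
  [0.155,-0.042,0.13,0,0,0,255],
  [0.155,-0.042,0.14,0,0,0,255],
  [0.155,-0.042,0.14,0,0,0,255],
])

```text
clock: 19.73
position: [0.6556, -0.0718, 0.1503]
tool_rot: [-3.141, -0.001, 0.001]
force: [-0.1, -0.5, 1.4]
grip_width: -0.0001
```

```bash
python3 - <<'E'
from h import *
s=telemetry.observe(); print(s['clock'],s['position'],s['tool_rot'],s['qpos'].round(2),s['grip_width'],s['force'])
shot('wrist','w11'); shot('side','d1')
E
```

```text
19.725 [ 0.6555827  -0.07176065  0.15033748] [-3.14130973e+00 -5.39193283e-04  5.38274946e-04] [ 0.23  0.68 -0.33  1.56  0.26  0.94 -1.75] -6.014866122313574e-05 [-0.13813874 -0.45087045  1.40786951]
```

View pics/w11.png

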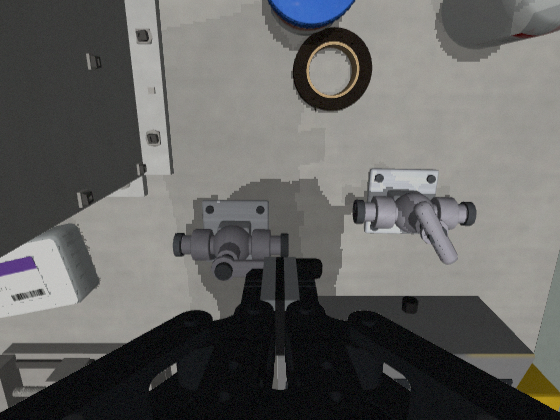

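View pics/d1.png

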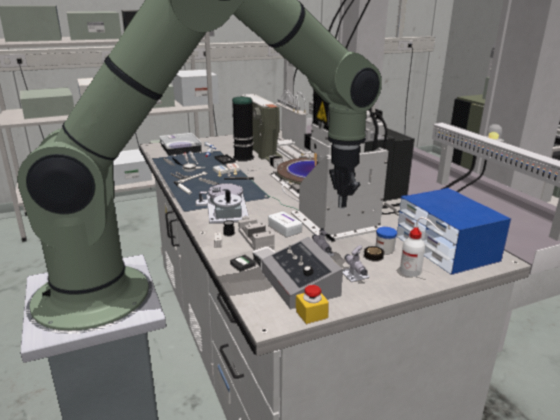

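```bash
python3 - <<'E'
from h import *
s=telemetry.observe(); p0=s['position'][:2]
P=np.array([.620,-.0335]); r=.036
for th in [90,80,70,60,50,40,30,20,10,5,0]:
    t=np.radians(th); u=-np.array([np.cos(t),np.sin(t)]); n=np.array([-np.sin(t),np.cos(t)])
    c=.007+.011*abs(n[0])+.0125*abs(n[1]); q=P+r*u-c*n-p0; print(th,(q+p0).round(4),np.round([q[0],-q[1]],4))
E
```

```text
90 [ 0.638  -0.0695] [-0.0183 -0.0026]
80 [ 0.6334 -0.0724] [-0.0229  0.0003]
70 [ 0.628  -0.0747] [-0.0283  0.0026]
60 [ 0.6217 -0.0761] [-0.0346  0.0039]
50 [ 0.6148 -0.0762] [-0.0415  0.004 ]
40 [ 0.6076 -0.0748] [-0.0487  0.0026]
30 [ 0.6005 -0.0717] [-0.0558 -0.0004]
20 [ 0.5939 -0.067 ] [-0.0624 -0.0052]
10 [ 0.5882 -0.0606] [-0.0681 -0.0115]
5 [ 0.5859 -0.057 ] [-0.0704 -0.0152]
0 [ 0.584 -0.053] [-0.0723 -0.0191]
```

Request:
carry_out([
  [0,0,0.04,0,0,0,255],
  [0,0,0.08,0,0,0,255],
  [0,0,0.088,0,0,0,255],
  [0,0,0.088,0,0,0,255],
])

```text
clock: 20.32
position: [0.6561, -0.0723, 0.0629]
tool_rot: [3.142, -0.002, -0.0]
force: [0.8, -0.3, -0.1]
grip_width: -0.0002
```

Request:
carry_out([
  [-0.0185,-0.002,0,0,0,0,255],
  [-0.023,0.0,0,0,0,0,255],
  [-0.0285,0.0025,0,0,0,0,255],
  [-0.035,0.004,0,0,0,0,255],
  [-0.042,0.004,0,0,0,0,255],
  [-0.049,0.0025,0,0,0,0,255],
  [-0.056,-0.0005,0,0,0,0,255],
  [-0.0625,-0.005,0,0,0,0,255],
  [-0.068,-0.0115,0,0,0,0,255],
  [-0.0705,-0.015,0,0,0,0,255],
])

```text
clock: 21.58
position: [0.5842, -0.0568, 0.0612]
tool_rot: [3.142, 0.001, 0.0]
force: [3.1, -3.1, -0.1]
grip_width: -0.0
```

```bash
python3 - <<'E'
from h import *
s=telemetry.observe(); print(s['clock'],s['position'],s['tool_rot'],s['force'])
shot('wrist','w12')
E
```

```text
21.575 [ 0.58420874 -0.05676135  0.06124213] [3.14152663e+00 6.00893863e-04 2.54638772e-04] [ 3.13758431 -3.05477864 -0.12989896]
```

View pics/w12.png

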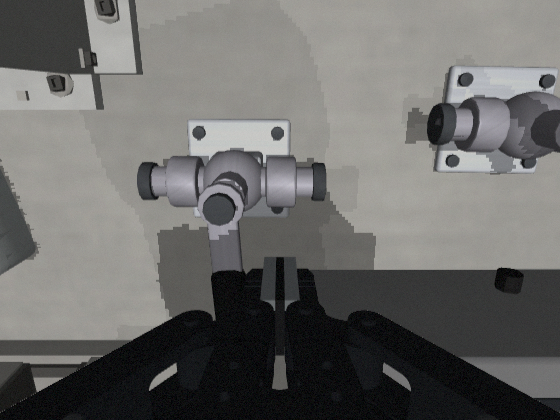

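The lever is being pushed at 3 N and is a few degrees short of shut: it runs from (222,205) to (228,310). I'll push −y-tool slowly to the stop.

Request:
carry_out([
  [0,-0.003,0,0,0,0,255],
  [0,-0.0055,0,0,0,0,255],
  [0,-0.0055,0,0,0,0,255],
])

```text
clock: 22.0
position: [0.584, -0.0542, 0.0611]
tool_rot: [3.139, 0.002, -0.002]
force: [-2.7, -14.7, 2.9]
grip_width: 0.0001
```

Request:
carry_out([
  [0,-0.002,0,0,0,0,255],
  [0,-0.002,0,0,0,0,255],
])

```text
clock: 22.25
position: [0.584, -0.054, 0.0611]
tool_rot: [3.137, 0.002, -0.003]
force: [-2.4, -22.9, 3.1]
grip_width: 0.0
```

The force climbed to 23 N with no further motion, so the lever is at the shut stop. I'll back off, rise and inspect.

Request:
carry_out([
  [0.001,0.007,0,0,0,0,255],
  [0.003,0.015,0,0,0,0,255],
  [0.003,0.015,-0.05,0,0,0,255],
  [0.003,0.015,-0.11,0,0,0,255],
  [-0.02,0.03,-0.17,0,0,0,255],
  [-0.04,0.05,-0.22,0,0,0,255],
  [-0.04,0.05,-0.22,0,0,0,255],
  [-0.04,0.05,-0.22,0,0,0,255],
])

```text
clock: 23.25
position: [0.5447, -0.0996, 0.281]
tool_rot: [-3.141, 0.0, -0.0]
force: [0.0, -0.2, -0.6]
grip_width: 0.0002
```

```bash
python3 - <<'E'
from h import *
s=telemetry.observe(); print(s['clock'],s['position'],s['tool_rot'],s['force'])
p,d,K,E=shot('wrist','w13'); W=cloud(d,K,E)
m=(W[...,2]>.071)&(W[...,2]<.08)&(W[...,0]<.59)&(W[...,0]>.54)&(W[...,1]>-.065)&(W[...,1]<-.01)
q=W[m]; s0=q[:,:2].mean(0); v=np.linalg.svd(q[:,:2]-s0)[2]; print(len(q),s0,np.degrees(np.arctan2(*v[0][::-1])))
m=(W[...,2]>.072)&(W[...,2]<.083)&(abs(W[...,0]-.645)<.03)&(abs(W[...,1]+.17)<.03); q=W[m]
for n,t in(('now','w13'),('before','w1')):
    p,d,K,E=load(t); W=cloud(d,K,E)
    m=(W[...,2]>.074)&(W[...,2]<.084)&(abs(W[...,0]-.645)<.035)&(abs(W[...,1]+.17)<.03); q=W[m]; s0=q[:,:2].mean(0); v=np.linalg.svd(q[:,:2]-s0)[2]; print('tee',n,len(q),s0,np.degrees(np.arctan2(*v[0][::-1])))
p,d,K,E=shot('scene','s5')
cv2.imwrite('pics/s5c.png',cv2.resize(p[220:330,170:320],None,fx=5,fy=5,interpolation=cv2.INTER_CUBIC))
E
```

```text
23.25 [ 0.54473365 -0.09957032  0.28104604] [-3.14125640e+00  3.63456873e-05 -9.53488033e-05] [ 0.01779336 -0.17778603 -0.59895638]
533 [ 0.57268583 -0.03367388] 179.851299131531
tee now 741 [ 0.64621915 -0.1707231 ] -147.66209997254887
tee before 819 [ 0.64652144 -0.17032362] -147.39439265993263
```

View pics/w13.png

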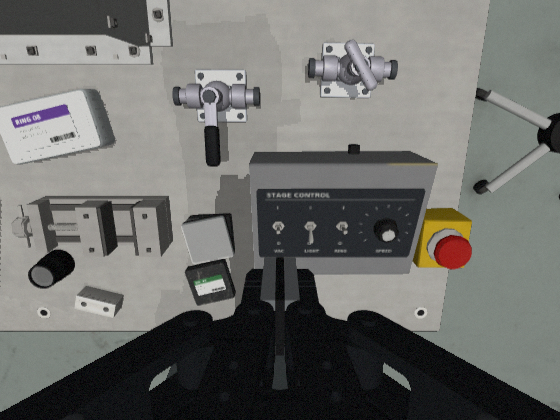

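View pics/s5c.png

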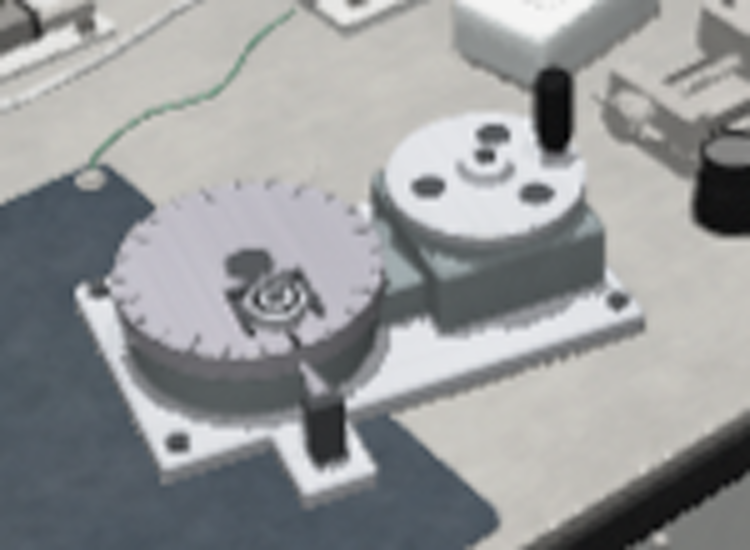

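The lever at (211,100–163) is square across the pipe, measured at 179.85° against 179.75° at the start. The T-handle is unchanged (−147.4° before, −147.7° now), the black line points at the pointer, and the loose items are in place. Handing in.

```bash
python3 -c "
from workcell import ticket; print(ticket.job_done())"
```

```text
the job is handed in; nothing more can be done
None
```

The table is indexed and clamped, and I handed the job in at about 23 s with the arm clear.

**What I did**
1. I swung the long lever open with closed fingers until it stalled at the stop at 25 N. From above it measured −90.5°, along the pipe.
2. I gripped the crank and turned it about 690° clockwise. I released it and let the wheel come to rest.
3. I swung the lever back until it stalled at the shut stop at 23 N.

**Last checks**
- **Lever:** it measured 179.85°, square across the pipe. At the start it measured 179.75°.
- **Table:** before clamping, the black line was at 166.0° and the pointer at 165.5–165.7°, so they agree within about 0.5°. The circle fit of the crank put the error smaller, at about 0.1° of table angle. After clamping I checked the alignment only by eye, in the scene view, where the line still points at the pointer.
- **T-handle:** it measured −147.4° before and −147.7° after, which is within measuring noise.
- **Other items:** they looked undisturbed in the last pictures. I did not measure each one.

No check failed. The only disagreement was that half-degree spread in the pointer readings.

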